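# Open the cake mould and box the cake

## Robot

A 7-joint arm with a two-finger parallel gripper is mounted at the origin on the work surface. World frame = base frame: x ahead of the robot, y to its left, z up, the work surface at z = 0. Lengths are in m, angles in rad, forces in N, time in s.
With the tool pointing down it reaches from about 0.425 to 0.925 m from the base axis. Payload 6.8 kg.
Tool frame: the origin (TCP) lies on the mounting face of the last link; the fingertips stand 173 mm ahead of it and the grasp point (between the pads) lies 155 mm ahead of it; z points along the fingers, y is the line along which they close (so a half turn about z gives the same grasp; the last joint's range is limited). The gripper opens to 85 mm and grips with 20 to 120 N. Pads are 22 mm wide; open, the fingers measure 114 mm over their backs; the gripper's body (76 mm by 85 mm) begins 54 mm behind the grasp point. The pads swing forward as they close: fully open they stand 13 mm farther back than shut.
Start: joints at [1.027, 0.477, 0.022, 1.555, -0.011, 1.109, -0.083], TCP at [0.285, -0.612, 0.405] pointing down, gripper open.
Joint ranges: [-2.96, 2.96], [-0.34, 2.1], [-1.41, 1.46], [0.24, 2.44], [-1.37, 4.51], [0.17, 1.92], [-2.96, 2.96]. Speed limits (rad/s): [2.39, 2.39, 3.14, 3.14, 3.14, 3.14, 3.14].

## Interface

Orientations are given as a unit quaternion [w, x, y, z].
In Python, from station import bot gives the robot as it stands. The module is installed in compiled form; this text tells all that it offers.
- The arm moves only by the shell command python3 -m pendant 'ROWS' [FORCE]. ROWS is JSON, a list of rows, each a list of 5 numbers: the finger opening in m, from 0 to 0.0854, then the shift along the tool's x, y, z in m, then the turn about the tool's z in degrees. In form: [[jaw, x, y, z, yaw], ...]. A call has 1 to 12 rows; each row shifts and turns the commanded pose from where the row before left it, along the tool's axes as they then stand; what a row does not reach is not made up. A row lasts 1/12 s, in which the tool goes at most 41.7 mm and 7.16 degrees, less where a joint would pass 70% of its speed; a pose out of reach is approached as far as the arm can. A call with a gripper value outside its range is refused whole. The fingers move at their own pace and stop on an object; FORCE is the grip in N (left out, the last holds). Time passes only in rows, so rows that do not move let the fingers close. It gives the time, the measured TCP pose, the force, the opening and the grip force at its end, in the units of the state.
- bot.get_obs(): the state, without advancing time (a new reading comes with each control period).
- bot.read_camera(name): name is "side" or "top"; returns (picture, depth): 384x512x3 uint8, blue, green, red; 384x512 float32, m along the optical axis (not along the pixel's ray), 0 where there is no reading.
- bot.camera_model(name): a dict with "intrinsics" (3x3 intrinsics, pixels), "dist_coeffs" ([k1, k2, p1, p2, k3] as OpenCV has them; the pictures are not rectified), "R" (3x3) and "t" (3): a world point X has camera coordinates R X + t. Camera axes: x right, y down, z forward; pixel columns grow to the right and rows downward; lengths in m; the calibration is good to about 2 mm. A picture is of the moment at which its call begins. camera_model takes no time and is no camera call.
- bot.hand_in(): hands the job in; it is judged then, once.
Trained networks look in the newest picture that a camera, given by its name, has taken for a name from the list of things; names that differ only in an ending like _2 or _b are one class to them, and where a whole thing is asked for, a point or a joint stands for the part that bears it (a point fixed in the world has none). Each returns a list of dicts, best first, with "score" (0 to 1); they miss things now and then, are a little off and sometimes report something else, mostly with a low value. They report only what shows in the picture. A call takes as long as a camera call.
- bot.boxes_of(name, camera): "at" ([column, row] in pixels, amid what is visible of it).
- bot.trace(name, camera): "mask" (384x512 bool, what is visible of it) and "at" ([column, row] in pixels, amid what is visible of it).
- bot.pinpoint(name, camera): "at" ([column, row] in pixels: a listed point, or the origin of a listed thing).
The state is a dict: "t": time; "q": joint angles; "joint_vel": joint speeds; "joint_torque": joint torques, N m; "eef_pos": TCP position; "tool_rot": TCP orientation; "contact_force": force on the tool from outside, world axes, zero at the start; "torque": the same for the moment, N m; "gripper_width": opening from 0.0 (shut) to 1.0 (fully open); "grasp_force": force on a finger pad.
Only numpy, scipy, OpenCV 4.12 (cv2) and the standard library are available. Lean on these libraries where they do the work, as an engineer would, in place of code of your own. Each camera call takes 0.05 s, during which the arm holds its last target. There are 200 camera calls.

## Task

Push the sliding jaw of the cake mould all the way open, then lift the finished cake out and set it down flat in the empty compartment of the gift box: put it down, do not drop it. Leave the mould open and the other cakes and the jar where they are.

Things in the scene. Friction and masses are not known exactly. Their poses are not given: they have to be found in the camera images.
- mould: Fixed cake mould built like a small vise: steel base plate 150 x 220 mm (x, y), 12 mm thick, with a white fixed jaw at its -y end (64 wide, 26 thick, top 64 mm above the table, inner face at y = -75 mm) and a white sliding jaw that opens towards the mould's +y. Guides along the edges at x = +-68 mm rise to 22 mm. Origin: centre of the base plate's underside, on the table. z up.
- jaw (a joint): Travel of the sliding jaw along the mould's +y, in m: 0 closed on the cake, 0.060 fully open at its stop. It stays where it is left; about 3 N of friction. At 0 its inner face is at y = -8 mm in the mould's frame; the jaw is 64 wide, 30 thick, 58 mm high, and a lip (56 wide, 8 thick, upper side 64 mm above the table) overhangs the cake by 14 mm, so the cake cannot be lifted until the jaw is open.
- push_plate (a point): Centre of the top edge of the steel plate standing on the sliding jaw: 44 mm wide along the mould's x, 10 mm thick along y, standing free from 64 mm up to 114 mm above the table. This point moves with the jaw (x = 0, y = 7 mm plus joint value in the mould's frame). Push the plate towards +y, or pinch it across its thickness.
- cake: The finished cake in the mould: golden brown oblong block 56 mm (its x) by 64 mm (its y), 40 mm high, about 160 g. Origin: centre of its underside. It stands on the base plate between the jaws; its two long faces (+-x, 56 mm apart) are free to be gripped from above.
- gift_box: Fixed shallow red gift box, 100 x 264 mm outside (x, y), walls 4 mm thick and 14 mm high, inner floor 4 mm above the table; two dividers make three compartments in a row along y, each about 92 x 83 mm, centres at y = -87, 0 and +87 mm. One is empty. Origin: centre of its underside. z up.
- liner: Flat white paper liner, 70 x 66 mm and 1 mm thick (does not obstruct), on the floor of the empty compartment and at its centre. Origin: centre of its underside, on the box floor; axes parallel to the gift box's.
- round_cake: Bystander: pale round cake, 62 mm diameter, 37 mm high, in another compartment. Origin: centre of its underside.
- dome_cake: Bystander: purple domed cake, 62 mm diameter, 40 mm high, in the remaining compartment. Origin: centre of its underside.
- jar: Bystander: amber glass jar with steel lid, 60 mm diameter, 95 mm high, standing on the counter beyond the work. Origin: centre of its underside.

How it is judged:
By the outcome, as a careful person would: the job done as asked, in the order asked, and still so for the second after the job is handed in, with the robot touching nothing.
It also fails if it takes over 53 s, if anything falls off the work surface, if the arm or the gripper's body presses on something with over 40 N, if the wrist force passes 120 N, or if a joint passes its speed limit or range.

## Working session

There is one attempt and no reset: what is moved stays moved. The work goes in short steps, Python scripts to look and compute and a shell command to move; the robot and the scene stay as the last step left them, time stands still between calls to the robot, and variables do not carry over. Pictures are saved under pics/ and viewed, at most 10 in all, crops included, and the job is handed in when it is done.

```bash
mkdir -p pics; cat > h.py <<'E'
import numpy as np, cv2
from station import bot
def px2w(cam,uv,z=None,depth=None):
    m=bot.camera_model(cam);K=np.array(m["intrinsics"]);D=np.array(m["dist_coeffs"]);R=np.array(m["R"]);t=np.array(m["t"])
    uv=np.atleast_2d(np.array(uv,float))
    n=cv2.undistortPoints(uv[:,None],K,D)[:,0]
    d=np.c_[n,np.ones(len(n))]
    if depth is not None: return (d*np.array(depth)[:,None]-t)@R
    c=-R.T@t; w=d@R
    return c+w*((z-c[2])/w[:,2])[:,None]
def cloud(cam,mask,depth):
    r,c=np.nonzero(mask&(depth>0)); return px2w(cam,np.c_[c,r],depth=depth[r,c])
E
python3 - <<'E'
from h import *
o=bot.get_obs(); print(o['eef_pos'],o['tool_rot'],o['gripper_width'])
ims=[]
for c in("top","side"):
    im,d=bot.read_camera(c); np.save(c+"_d.npy",d); ims.append(im); 
    m=bot.camera_model(c); print(c,-np.array(m["R"]).T@m["t"])
    for n in("mould","push_plate","cake","gift_box","liner","round_cake","dome_cake","jar"):
        r=bot.trace(n,c)
        if r and r[0]["score"]>.3:
            P=cloud(c,r[0]["mask"],d); 
            zt=np.percentile(P[:,2],95); T=P[P[:,2]>zt-.006]
            rr=cv2.minAreaRect(T[:,:2].astype(np.float32)*1000)
            print(n,round(r[0]["score"],2),len(P),"med",np.median(P,0).round(3),"ztop",zt.round(3),"toprect",np.round(rr[0],1),np.round(rr[1],1),round(rr[2],1))
        p=bot.pinpoint(n,c)
        if p: print("   pin",n,[(np.round(q["at"],1),round(q["score"],2)) for q in p[:2]])
cv2.imwrite("pics/a.png",ims[0]);cv2.imwrite("pics/b.png",ims[1])
E
```

```text
[ 0.28483503 -0.61164989  0.40371016] [-8.77468211e-04  9.76352386e-01  2.16183207e-01 -2.64151056e-04] 1.0004911782019938
top [0.49184163 0.00507762 1.01039951]
mould 0.62 3715 med [ 0.545 -0.143  0.015] ztop 0.066 toprect [ 539.4 -196.9] [123.5  61.9] 83.0
   pin mould [(array([308.2, 227.5]), 0.65)]
push_plate 0.88 629 med [ 0.543 -0.147  0.059] ztop 0.115 toprect [ 546.4 -149.8] [10.3 41.3] 82.4
   pin push_plate [(array([312.5, 224.6]), 0.76)]
cake 0.67 362 med [0.465 0.088 0.038] ztop 0.045 toprect [466.2  89.8] [39.5 39.5] 26.0
   pin cake [(array([324.3, 228. ]), 0.84), (array([191.3, 257.6]), 0.44)]
gift_box 0.74 1993 med [0.466 0.169 0.006] ztop 0.017 toprect [473.1 176.1] [265.1 101.1] 83.4
   pin gift_box [(array([187.9, 256.9]), 0.97)]
liner 0.57 547 med [0.474 0.177 0.006] ztop 0.009 toprect [473.2 176.5] [65.2 69.3] 83.8
   pin liner [(array([191. , 258.7]), 0.71)]
round_cake 0.75 441 med [0.483 0.256 0.042] ztop 0.046 toprect [483.5 261. ] [54.2 58.5] 76.3
   pin round_cake [(array([159.5, 252.5]), 0.9)]
dome_cake 0.9 346 med [0.465 0.088 0.039] ztop 0.045 toprect [46
[... 725 characters left out ...]
 toprect [472.6 177.6] [266.5 100.2] 83.3
   pin gift_box [(array([296.1, 293.1]), 0.83)]
liner 0.67 792 med [0.738 0.001 0.063] ztop 0.096 toprect [742.8 -17.2] [51.8 47.1] 88.2
   pin liner [(array([296.5, 289.2]), 0.8), (array([292.3, 187.8]), 0.75)]
round_cake 0.71 939 med [0.481 0.277 0.04 ] ztop 0.043 toprect [482.1 265.3] [54.3 55.7] 31.3
   pin round_cake [(array([284.3, 319.5]), 0.64)]
dome_cake 0.95 523 med [0.464 0.107 0.032] ztop 0.043 toprect [464.7  94.5] [36.4 40.7] 83.7
   pin dome_cake [(array([207.8, 215.5]), 0.71), (array([311.1, 261.2]), 0.61)]
jar 0.68 837 med [0.739 0.001 0.062] ztop 0.096 toprect [745.8 -18.2] [48.6 54. ] 19.3
   pin jar [(array([208.1, 215.4]), 0.72)]
```

View pics/a.png

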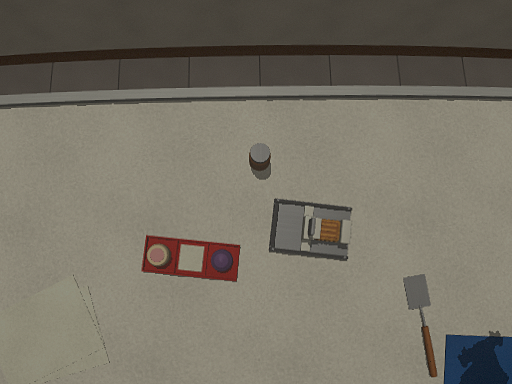

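View pics/b.png

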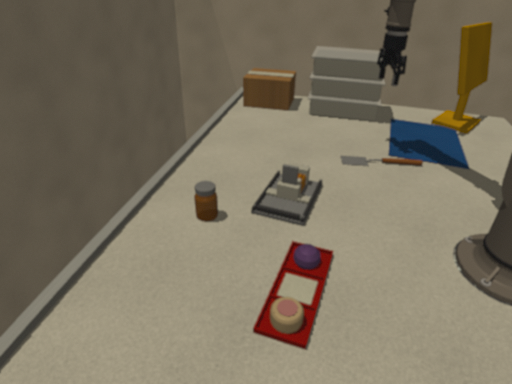

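The top view shows the mould at about (311,229), with the fixed jaw on the right (346,231) and the push plate at (312,225). The gift box is at (191,258) with its middle compartment empty. The measured sizes and heights match those given. Both mould and box are turned about -7°, the plate top is near (0.5465, -0.148), and the liner is at (0.473, 0.177).

```bash
python3 -m pendant '[[0,0.03,-0.02,0,0],[0,0.03,-0.02,0,0],[0,0.03,-0.02,0,0],[0,0.03,-0.02,0,0],[0,0.03,-0.02,0,0],[0,0.03,-0.02,0,0],[0,0.03,-0.02,0,0],[0,0.03,-0.02,0,0],[0,0.03,-0.02,0,0],[0,0.03,-0.02,0,0],[0,0.03,-0.02,0,0],[0,0.03,-0.02,0,0]]' 40
python3 -m pendant '[[0,0,0,0,-6.5],[0,0,0,0,-6.5],[0,0,0,0,-6.5],[0,0,0,0,-6.5],[0,0,0,0,-6.5],[0,0,0,0,-6.5],[0,0,0,0,-6.5],[0,0,0,0,-6.5],[0,0,0,0,-6],[0,0,0,0,0],[0,0,0,0,0]]'
cat >> h.py <<'E'
def to(x,y,z,yaw=None):  # shifts in current tool axes to reach world TCP target; yaw = tool x heading, deg
    from scipy.spatial.transform import Rotation as Ro
    o=bot.get_obs(); R=Ro.from_quat(np.roll(o['tool_rot'],-1)).as_matrix()
    h=np.degrees(np.arctan2(R[1,0],R[0,0]))
    print("pos",o['eef_pos'].round(4),"heading",h.round(2),"tilt",R[2,:2].round(4),"shift mm",(1000*R.T@(np.array([x,y,z])-o['eef_pos'])).round(1),"F",np.round(o['contact_force'],1),"w",round(o['gripper_width'],3),"t",o['t'])
E
python3 -c "from h import *; to(.5426,-.1798,.40)"
```

```text
t: 2.7
eef_pos: [0.5106, -0.2408, 0.405]
tool_rot: [0.0, 0.976, 0.216, 0.0]
contact_force: [0.2, 0.0, -0.0]
gripper_width: 0.0
grasp_force: 0.0
t: 3.62
eef_pos: [0.5099, -0.2425, 0.4048]
tool_rot: [0.0, 0.75, 0.661, 0.0]
contact_force: [0.4, -1.2, -0.2]
gripper_width: -0.001
grasp_force: 0.0
pos [ 0.5099 -0.2425  0.4048] heading 82.78 tilt [0.0001 0.0001] shift mm [66.3 24.5  4.8] F [ 0.4 -1.2 -0.2] w -0.001 t 3.6167
```

```bash
python3 -m pendant '[[0,0.029,0.0125,0,0],[0,0.029,0.0125,0,0],[0,0,0,0.038,0],[0,0,0,0.038,0],[0,0,0,0.038,0],[0,0,0,0.038,0],[0,0,0,0,0],[0,0,0,0,0]]'
python3 - <<'E'
from h import *
to(.5465+.1*.122,-.148+.1*.9925,.25)
im,d=bot.read_camera("side")
cv2.imwrite("pics/c.png",cv2.resize(im[120:250,210:390],None,fx=4,fy=4,interpolation=cv2.INTER_CUBIC))
E
```

```text
t: 4.28
eef_pos: [0.5413, -0.1877, 0.2516]
tool_rot: [-0.002, 0.75, 0.662, -0.001]
contact_force: [0.4, -0.1, 1.7]
gripper_width: -0.001
grasp_force: 0.0
pos [ 0.5413 -0.1877  0.2516] heading 82.86 tilt [ 0.0006 -0.0043] shift mm [140.   -0.    1.7] F [ 0.4 -0.1  1.7] w -0.001 t 4.2833
```

View pics/c.png

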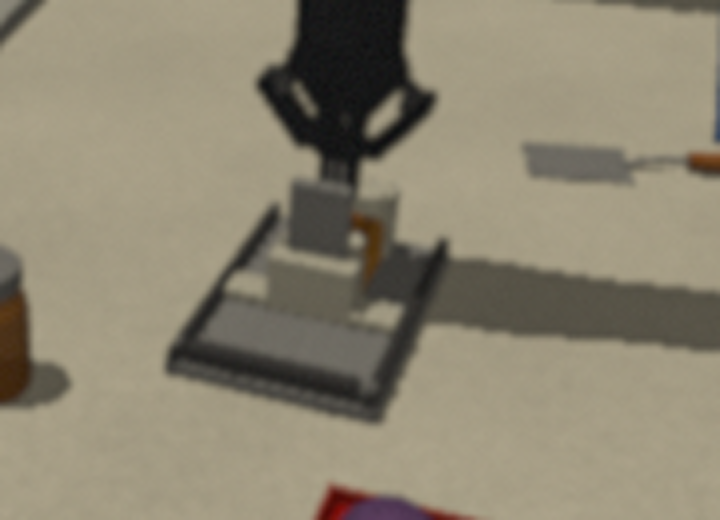

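The closed fingers are behind the plate at about (335,170) in the crop, clear of the cake and lip. Pushing.

```bash
python3 -m pendant '[[0,0.008,0,0,0],[0,0.007,0,0,0],[0,0.007,0,0,0],[0,0.007,0,0,0],[0,0.007,0,0,0],[0,0.007,0,0,0],[0,0.007,0,0,0],[0,0.007,0,0,0],[0,0.007,0,0,0],[0,0.006,0,0,0],[0,0,0,0,0]]'
python3 -m pendant '[[0,0.003,0,0,0],[0,0.003,0,0,0],[0,0,0,0,0]]'
```

```text
t: 5.25
eef_pos: [0.5506, -0.1163, 0.2525]
tool_rot: [-0.001, 0.748, 0.663, 0.0]
contact_force: [0.6, 0.5, 0.5]
gripper_width: 0.002
grasp_force: 0.0
t: 5.5
eef_pos: [0.5508, -0.112, 0.2523]
tool_rot: [-0.001, 0.749, 0.663, -0.0]
contact_force: [-0.3, -0.8, -0.4]
gripper_width: 0.002
grasp_force: 0.3
```

```bash
python3 -m pendant '[[0,0.003,0,0,0],[0,0.003,0,0,0]]'
python3 -m pendant '[[0,0.003,0,0,0],[0,0,0,0,0]]'
python3 -m pendant '[[0,0.003,0,0,0],[0,0,0,0,0]]'
```

```text
t: 5.67
eef_pos: [0.5514, -0.1083, 0.2523]
tool_rot: [0.0, 0.75, 0.662, -0.002]
contact_force: [-1.6, -13.8, 1.1]
gripper_width: 0.002
grasp_force: 6.8
t: 5.83
eef_pos: [0.5514, -0.1078, 0.2524]
tool_rot: [0.001, 0.751, 0.661, -0.003]
contact_force: [-2.1, -14.6, 0.7]
gripper_width: -0.001
grasp_force: 7.2
t: 6.0
eef_pos: [0.5515, -0.1073, 0.2524]
tool_rot: [0.002, 0.751, 0.66, -0.004]
contact_force: [-1.4, -21.0, 0.8]
gripper_width: 0.003
grasp_force: 10.4
```

Firm resistance (21 N, no further motion), so the jaw is at its stop. Backing off, opening the fingers above the cake, and checking.

```bash
python3 -m pendant '[[0,-0.01,0,0,0],[0,-0.01,0,0,0],[0,-0.01,0,-0.02,0],[0,0,0,-0.035,0],[0,0,0,-0.035,0],[0.085,-0.025,0,-0.035,0],[0.085,-0.03,0,-0.02,0],[0.085,-0.035,0,0,0],[0.085,-0.035,0,0,0],[0.085,-0.035,0,0,0],[0.085,-0.035,0,0,0],[0.085,0,0,0,0]]'
python3 - <<'E'
from h import *
for c in("top","side"):
    im,d=bot.read_camera(c)
    for n in("push_plate","cake","mould"):
        r=bot.trace(n,c)
        for q in r[:2]:
            P=cloud(c,q["mask"],d)
            if len(P)<20: continue
            zt=np.percentile(P[:,2],93); T=P[abs(P[:,2]-zt)<.006]
            rr=cv2.minAreaRect(T[:,:2].astype(np.float32)*1000)
            print(c,n,round(q["score"],2),len(P),"ztop",zt.round(3),np.round(rr[0],1),np.round(rr[1],1),round(rr[2],1))
    if c=="top": a=cv2.resize(im[180:290,240:380],None,fx=5,fy=5,interpolation=cv2.INTER_CUBIC); cv2.imwrite("pics/d.png",a)
to(.5404,-.196,.193)
E
```

```text
t: 7.0
eef_pos: [0.5226, -0.3307, 0.3961]
tool_rot: [0.001, 0.752, 0.659, -0.001]
contact_force: [-0.6, -1.0, 0.2]
gripper_width: 0.975
grasp_force: 0.0
top push_plate 0.92 553 ztop 0.115 [554.1 -93. ] [ 9.4 43.6] 82.6
top push_plate 0.74 3689 ztop 0.065 [ 543.8 -168.4] [181.1  62. ] 82.2
top cake 0.64 523 ztop 0.056 [ 539.  -201.9] [62.  54.4] 83.1
top mould 0.84 3598 ztop 0.065 [ 543.8 -168.4] [181.1  62. ] 82.2
side push_plate 0.97 867 ztop 0.105 [555.2 -88.1] [ 5.9 41.7] 81.2
side cake 0.63 2617 ztop 0.014 [472.7 177.4] [268.2 100.5] 83.3
side cake 0.58 276 ztop 0.054 [ 532.3 -199.7] [50.3 69.6] 8.7
side mould 0.73 2420 ztop 0.087 [555.6 -88.6] [ 7.  43.9] 80.4
pos [ 0.5258 -0.3216  0.3967] heading 83.11 tilt [0.0006 0.0002] shift mm [126.3  -0.6 203.8] F [ 1.1  0.2 -0. ] w 0.999 t 7.4
```

View pics/d.png

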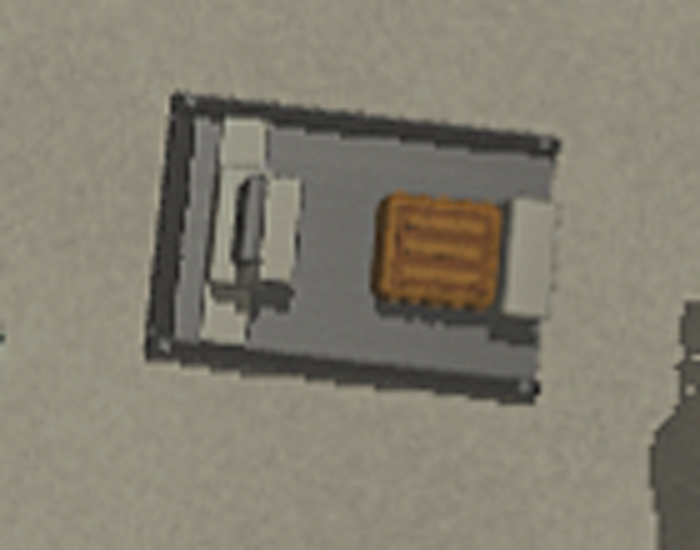

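The plate moved to about column 250 in the crop and the jaws now span 181 mm (183 expected at full travel). The cake is undisturbed at (440,250) against the fixed jaw, centred near (0.540, -0.200).

```bash
python3 -m pendant '[[0.085,0.031,0,0,0],[0.085,0.031,0,0,0],[0.085,0.031,0,0,0],[0.085,0.029,0,0,0],[0.085,0,0,0.03,0],[0.085,0,0,0.03,0],[0.085,0,0,0.03,0],[0.085,0,0,0.03,0],[0.085,0,0,0,0],[0.085,0,0,0,0]]'
python3 -c "from h import *; to(.540,-.200,.193)"
```

```text
t: 8.23
eef_pos: [0.5398, -0.2012, 0.2759]
tool_rot: [-0.001, 0.749, 0.663, -0.001]
contact_force: [0.5, -0.3, 0.7]
gripper_width: 0.994
grasp_force: 0.0
pos [ 0.5398 -0.2012  0.2759] heading 83.04 tilt [ 0.0009 -0.0031] shift mm [ 1.2  0.3 82.9] F [ 0.5 -0.3  0.7] w 0.994 t 8.2333
```

```bash
python3 -m pendant '[[0.085,0.001,0,0.02,0],[0.085,0,0,0.02,0],[0.085,0,0,0.02,0],[0.085,0,0,0.015,0],[0.085,0,0,0.008,0],[0.085,0,0,0,0],[0.05,0,0,0,0],[0.05,0,0,0,0],[0.05,0,0,0,0],[0.05,0,0,0,0],[0.05,0,0,0,0],[0.05,0,0,0,0]]' 40
python3 -c "from h import *; to(.540,-.200,.193);print(bot.get_obs()['grasp_force'])"
```

```text
t: 9.23
eef_pos: [0.5412, -0.2012, 0.1954]
tool_rot: [0.001, 0.749, 0.662, 0.001]
contact_force: [-0.2, -0.3, 7.4]
gripper_width: 0.647
grasp_force: 43.4
pos [ 0.5412 -0.2012  0.1954] heading 82.96 tilt [-0.0006  0.003 ] shift mm [ 1.  -1.3  2.4] F [-0.2 -0.3  7.4] w 0.647 t 9.2333
43.430553674697876
```

Gripped (55 mm opening, 43 N). Lifting.

```bash
python3 -m pendant '[[0.05,0,0,-0.004,0],[0.05,0.002,0,-0.008,0],[0.05,0.002,0,-0.015,0],[0.05,0,0,-0.025,0],[0.05,0,0,-0.03,0],[0.05,0,0,-0.03,0],[0.05,0,0,-0.03,0],[0.05,0,0,-0.03,0],[0.05,0,0,0,0],[0.05,0,0,0,0]]'
python3 - <<'E'
from h import *
im,d=bot.read_camera("side")
cv2.imwrite("pics/e.png",cv2.resize(im[60:250,210:390],None,fx=3,fy=3,interpolation=cv2.INTER_CUBIC))
to(.473,.177,.365)
E
```

```text
t: 10.07
eef_pos: [0.5412, -0.1969, 0.3683]
tool_rot: [0.002, 0.749, 0.662, 0.001]
contact_force: [-0.4, -0.6, -1.6]
gripper_width: 0.644
grasp_force: 42.7
pos [ 0.5405 -0.1969  0.3664] heading 82.97 tilt [-0.0004  0.0011] shift mm [ 362.8 -112.7    1.1] F [ 0.3 -0.4 -1.3] w 0.651 t 10.1167
```

View pics/e.png

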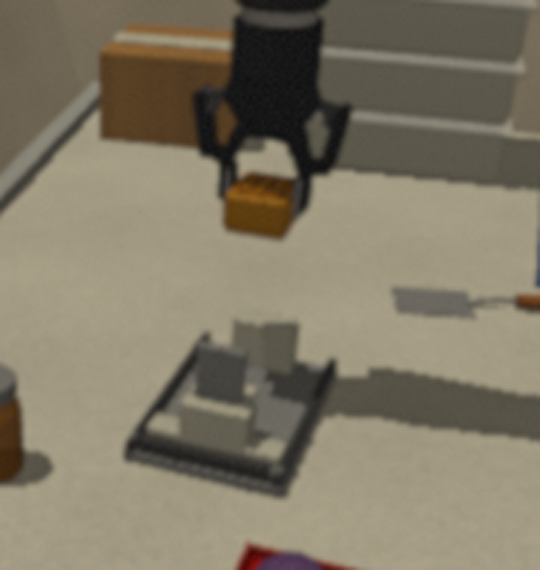

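The cake hangs level in the fingers at (260,205) in the crop and the mould is open and empty. Carrying it to the box.

```bash
python3 -m pendant '[[0.05,0.015,-0.005,0,0],[0.05,0.03,-0.01,0,0],[0.05,0.035,-0.011,0,0],[0.05,0.036,-0.011,0,0],[0.05,0.036,-0.011,0,0],[0.05,0.036,-0.011,0,0],[0.05,0.036,-0.011,0,0],[0.05,0.036,-0.011,0,0],[0.05,0.036,-0.011,0,0],[0.05,0.035,-0.011,0,0],[0.05,0.022,-0.007,0,0],[0.05,0.01,-0.003,0,0]]'
python3 -m pendant '[[0.05,0,0,0,0],[0.05,0,0,0,0],[0.05,0,0,0,0]]'
python3 - <<'E'
from h import *
to(.473,.177,.1884)
im,d=bot.read_camera("side")
r=bot.trace("cake","side")
for q in r[:2]:
    P=cloud("side",q["mask"],d); zt=np.percentile(P[:,2],93); T=P[abs(P[:,2]-zt)<.006]
    rr=cv2.minAreaRect(T[:,:2].astype(np.float32)*1000)
    print(q["score"],len(P),"z",np.percentile(P[:,2],[3,97]).round(4),np.round(rr[0],1),np.round(rr[1],1),round(rr[2],1),"ymax",np.percentile(P[:,1],97).round(4))
for c in("top","side"):
    bot.read_camera(c)
    print([(q["score"],px2w(c,q["at"],0.004).round(4)) for q in bot.pinpoint("gift_box",c)[:1]])
E
```

```text
t: 11.12
eef_pos: [0.4711, 0.1809, 0.3645]
tool_rot: [-0.001, 0.747, 0.665, -0.001]
contact_force: [0.0, 0.9, -2.3]
gripper_width: 0.654
grasp_force: 42.7
t: 11.37
eef_pos: [0.4734, 0.1751, 0.3648]
tool_rot: [0.0, 0.75, 0.661, -0.001]
contact_force: [-0.3, -0.5, -1.1]
gripper_width: 0.648
grasp_force: 42.7
pos [0.4734 0.1751 0.3648] heading 82.83 tilt [-0.0018 -0.0011] shift mm [  2.2  -0.4 176.4] F [-0.3 -0.5 -1.1] w 0.648 t 11.3667
[(0.84, array([[0.4747, 0.1749, 0.004 ]]))]
[(0.93, array([[0.469 , 0.1919, 0.004 ]]))]
```

```bash
python3 -m pendant '[[0.05,0.002,0,0.015,-0.5],[0.05,0,0,0.025,0],[0.05,0,0,0.025,0],[0.05,0,0,0.025,0],[0.05,0,0,0.025,0],[0.05,0,0,0.02,0],[0.05,0,0,0,0],[0.05,0,0,0,0]]'
python3 - <<'E'
from h import *
to(.473,.177,.1884)
im,d=bot.read_camera("side")
cv2.imwrite("pics/f.png",cv2.resize(im[170:360,220:380],None,fx=3,fy=3,interpolation=cv2.INTER_CUBIC))
r=bot.trace("cake","side")
for q in r[:2]:
    P=cloud("side",q["mask"],d)
    print(q["score"],q["at"],len(P),"z",np.percentile(P[:,2],[3,97]).round(4),"x",np.percentile(P[:,0],[2,98]).round(4),"y",np.percentile(P[:,1],[2,98]).round(4))
E
```

```text
t: 12.33
eef_pos: [0.4732, 0.1788, 0.2302]
tool_rot: [-0.0, 0.746, 0.666, -0.001]
contact_force: [-0.1, -0.3, -1.2]
gripper_width: 0.648
grasp_force: 42.9
pos [0.4732 0.1788 0.2302] heading 83.46 tilt [-0.001  -0.0019] shift mm [-1.8  0.1 41.8] F [-0.1 -0.3 -1.2] w 0.648 t 12.3333
0.6 [299.4, 269.7] 961 z [0.0535 0.0882] x [0.4475 0.5017] y [0.1551 0.2144]
```

View pics/f.png

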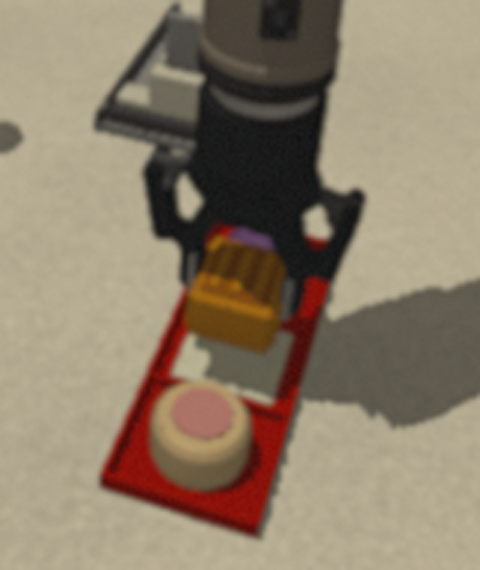

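The cake is level above the empty compartment, between the dome cake (245,235) and the round cake (200,430), and its measured faces agree with the tool pose. Lowering gently.

```bash
python3 -m pendant '[[0.05,-0.002,0,0.012,0],[0.05,0,0,0.011,0],[0.05,0,0,0.008,0],[0.05,0,0,0.005,0],[0.05,0,0,0.002,0],[0.05,0,0,0,0],[0.05,0,0,0,0]]'
python3 -m pendant '[[0.05,0,0,0.0015,0],[0.05,0,0,0,0]]'
python3 -m pendant '[[0.05,0,0,0.0015,0],[0.05,0,0,0,0]]'
```

```text
t: 13.02
eef_pos: [0.4732, 0.1772, 0.1928]
tool_rot: [0.0, 0.746, 0.666, 0.0]
contact_force: [-0.3, 0.5, -0.9]
gripper_width: 0.646
grasp_force: 43.0
t: 13.18
eef_pos: [0.4732, 0.1771, 0.1913]
tool_rot: [0.0, 0.746, 0.666, 0.0]
contact_force: [-0.1, -1.0, -0.1]
gripper_width: 0.649
grasp_force: 43.0
t: 13.35
eef_pos: [0.4731, 0.177, 0.1896]
tool_rot: [0.0, 0.746, 0.666, 0.0]
contact_force: [0.3, 0.5, -1.6]
gripper_width: 0.648
grasp_force: 43.0
```

```bash
for i in 1; do python3 -m pendant '[[0.05,0,0,0.001,0],[0.05,0,0,0,0]]'; done
python3 -m pendant '[[0.05,0,0,0.001,0],[0.05,0,0,0,0]]'
python3 -m pendant '[[0.05,0,0,0.001,0],[0.05,0,0,0,0]]'
```

```text
t: 13.52
eef_pos: [0.4731, 0.177, 0.1885]
tool_rot: [-0.0, 0.746, 0.666, -0.0]
contact_force: [0.1, 0.4, -1.1]
gripper_width: 0.647
grasp_force: 43.0
t: 13.68
eef_pos: [0.4731, 0.1771, 0.1875]
tool_rot: [0.0, 0.746, 0.666, 0.0]
contact_force: [0.4, -0.5, -1.3]
gripper_width: 0.64
grasp_force: 43.0
t: 13.85
eef_pos: [0.4731, 0.1772, 0.1874]
tool_rot: [0.0, 0.746, 0.666, -0.0]
contact_force: [-3.4, -1.3, 9.2]
gripper_width: 0.645
grasp_force: 44.3
```

Contact (9 N). Releasing, then rising.

```bash
python3 -m pendant '[[0.06,0,0,0,0],[0.065,0,0,0,0],[0.072,0,0,0,0],[0.076,0,0,0,0],[0.076,0,0,0,0],[0.076,0,0,-0.01,0],[0.076,0,0,-0.025,0],[0.076,0,0,-0.03,0],[0.076,0,0,-0.035,0],[0.076,0,0,-0.04,0],[0.076,0,0,-0.04,0],[0.076,0,0,0,0]]'
python3 -m pendant '[[0.08,-0.035,0,0,0],[0.08,-0.035,0,0,0],[0.08,-0.035,0,0,0],[0.08,-0.035,0,0,0],[0.08,-0.035,0,0,0],[0.08,-0.035,0,0,0],[0.08,0,0,0,0],[0.08,0,0,0,0]]'
python3 - <<'E'
from h import *
for c in("top","side"):
    im,d=bot.read_camera(c)
    cv2.imwrite(f"pics/g{c}.png",cv2.resize(im[140:350,120:380],None,fx=3,fy=2.8,interpolation=cv2.INTER_CUBIC) if c=="side" else cv2.resize(im[140:290,130:370],None,fx=3,fy=3,interpolation=cv2.INTER_CUBIC))
    for n in("push_plate","cake","round_cake","dome_cake","jar"):
        for q in bot.trace(n,c)[:1]:
            P=cloud(c,q["mask"],d); zt=np.percentile(P[:,2],93); T=P[abs(P[:,2]-zt)<.006]
            rr=cv2.minAreaRect(T[:,:2].astype(np.float32)*1000)
            print(c,n,round(q["score"],2),"ztop",zt.round(3),np.round(rr[0],1),np.round(rr[1],1),round(rr[2],1))
E
```

```text
t: 14.85
eef_pos: [0.4748, 0.1787, 0.3748]
tool_rot: [0.002, 0.746, 0.666, 0.006]
contact_force: [0.7, 0.7, 0.5]
gripper_width: 0.885
grasp_force: 0.0
t: 15.52
eef_pos: [0.4487, -0.0334, 0.3671]
tool_rot: [0.0, 0.748, 0.664, -0.0]
contact_force: [0.7, 0.7, -0.5]
gripper_width: 0.933
grasp_force: 0.0
top push_plate 0.65 ztop 0.114 [554.1 -93.1] [10.3 43.3] 84.6
top cake 0.83 ztop 0.048 [474.3 177. ] [61.7 53.4] 83.1
top round_cake 0.6 ztop 0.046 [482.6 261.2] [56.3 55.5] 0.5
top dome_cake 0.83 ztop 0.045 [464.9  89.9] [40.5 37.3] 88.9
top jar 0.97 ztop 0.098 [744.2 -21. ] [51.2 50.8] 44.4
side cake 0.92 ztop 0.045 [474.8 193.1] [93.5 52.5] 83.1
side round_cake 0.78 ztop 0.043 [481.7 265.1] [55.7 55.7] 58.6
side dome_cake 0.74 ztop 0.043 [481.7 265.1] [55.7 55.7] 58.6
side jar 0.55 ztop 0.096 [745.1 -18. ] [52.6 51.8] 43.3
```

View pics/gtop.png

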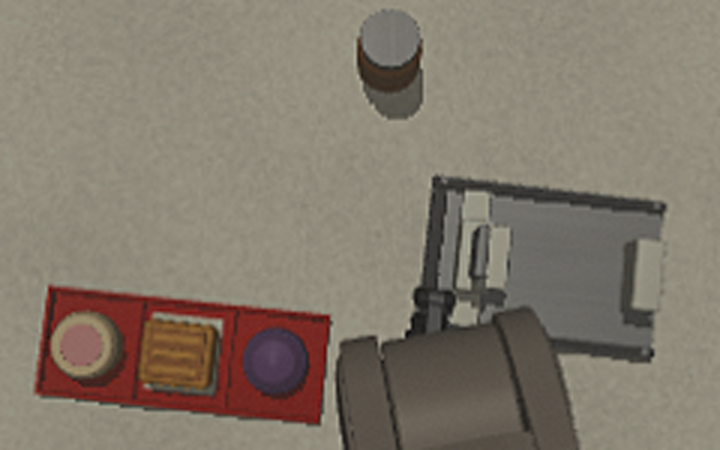

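View pics/gside.png

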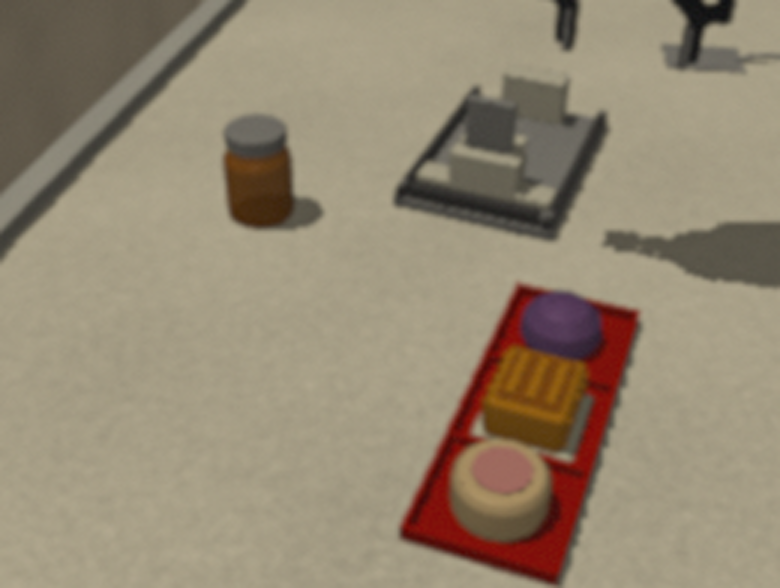

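Both pictures show the cake flat and centred on the liner (180,355 in the top crop). The mould is open, the round cake, dome cake and jar have not moved, and the arm is clear.

```bash
python3 -c "from station import bot; print(bot.hand_in())"
```

```text
the job is handed in; nothing more can be done
None
```

The mould's jaw is pushed open to its stop, the cake is set down flat and centred on the liner in the middle compartment, the other cakes and the jar are where they were, and the job is handed in at about 16 s.

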